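Check the paint thickness on a sprayed console

ROBOT

A 7-joint arm with a two-finger parallel gripper is mounted at the origin on the work surface. World frame = base frame: x ahead of the robot, y to its left, z up, the work surface at z = 0. Lengths are in mm, angles in rad, forces in N, time in s.
With the tool pointing down it reaches from about 400 to 750 mm from the base axis. Payload 19.5 kg.
Tool frame: the origin (TCP) lies midway between the tips of the shut fingers; the grasp point (between the pads) lies 19 mm behind it; z points along the fingers, x is the direction in which the jaws open and shut, and the axes are right-handed (so a half turn about z gives the same grasp; the last joint's range is limited). The gripper opens to 85 mm and grips with 20 to 120 N. Pads are 22 mm wide; open, the fingers measure 114 mm over their backs; the gripper's body (76 mm by 85 mm) begins 54 mm behind the grasp point. The pads swing forward as they close: fully open they stand 13 mm farther back than shut.
Start: joints at [1.07, 0.707, -0.028, 1.485, 0.022, 0.951, -0.075], TCP at [254.641, -515.512, 231.268] pointing down, gripper open.
Joint ranges: [-2.71, 2.71], [-0.32, 2.16], [-1.57, 1.52], [0, 2.45], [-1.46, 4.6], [0, 2.02], [-2.83, 2.83]. Speed limits (rad/s): [1.89, 1.89, 2.57, 2.57, 3.01, 3.01, 3.01].

INTERFACE

Orientations are given as a 3x3 rotation matrix whose columns are the frame's x, y, z axes.
In Python, from station import readout, optics, ticket gives the robot as it stands.
- The arm moves only by the shell command python3 -m creep 'ROWS'. ROWS is JSON, a list of rows, each an object of numbers: "claw": the opening, from -1 (shut) to 1 (fully open), so that 0 is half open; "x", "y", "z": the shift along the tool's x, y, z in cm; "rx", "ry", "rz": the turn, a rotation vector about the tool's x, y, z in degrees. In form: [{"claw": .., "x": .., "y": .., "z": .., "rx": .., "ry": .., "rz": ..}, ...]. A call has 1 to 12 rows; each row is the pose to reach, as a shift and turn from the pose commanded when the call began, along the tool's axes at that moment; what a row does not reach only later rows make up. A row lasts 1/12 s, in which the tool goes at most 41.7 mm and 7.16 degrees, less where a joint would pass 70% of its speed; a pose out of reach is approached as far as the arm can. A call with a gripper value outside its range is refused whole. The fingers move at their own pace and stop on an object; the grip force is fixed at half the most. Time passes only in rows, so rows that repeat a pose let the fingers close. It gives the time, the measured TCP pose, the force and the opening at its end, in the units of the state.
- readout.observe(): the state, without advancing time (a new reading comes with each control period).
- optics.grab_frame(name): name is "scene" or "top" or "wrist"; returns the picture (400x640x3 uint8, red, green, blue); there is no depth.
- optics.calibration(name): a dict with "fx", "fy", "cx", "cy" (pixels), "cam_to_world" (4x4, takes a point from camera to world coordinates). Camera axes: x right, y down, z forward; pixel columns grow to the right and rows downward; lengths in mm; the calibration is good to about 2 mm. A picture is of the moment at which its call begins: read the wrist's pose just before it. calibration takes no time and is no camera call; for the wrist camera it gives the pose at the moment of the call.
- ticket.job_done(): hands the job in, once; it reports no verdict.
The state is a dict: "time": time; "joint_positions": joint angles; "joint_vel": joint speeds; "tau": joint torques, N m; "tool_pos": TCP position; "tool_rot": TCP orientation; "ft_force": force on the tool from outside, world axes, zero at the start; "ft_torque": the same for the moment, N m; "opening": finger opening in mm.
Only numpy, scipy, OpenCV 4.12 (cv2) and the standard library are available. Lean on these libraries where they do the work, as an engineer would, in place of code of your own. Each camera call takes 0.05 s, during which the arm holds its last target.

TASK

Take the yellow coating-thickness gauge out of its bench holder and check the freshly painted red console: set the gauge's steel probe down inside the white ring drawn on the sloping face, square to that face, and press lightly until the spring-loaded probe is pushed about half way in. Finish holding it there, steady, in the gripper, with the probe still pressed on the spot. The paint is soft: only the probe may touch the console, only at the ring and never hard, and the other things on the bench stay where they are.

Things in the scene. Friction and masses are not known exactly. Their poses are not given: they have to be found in the camera images.
- gauge: Coating-thickness gauge, about 240 g: yellow-black flat-sided housing 26 mm thick (its x), 46 mm wide (y), 112 mm tall (z), upright in the holder, probe down. Grip it from above by its sides (46 mm) or front and back (26 mm), 60 to 100 mm above its origin. Origin: centre of the housing's underside, z up. Below it: black collar (22 mm diameter, 8 mm), then the steel probe, to 22 mm below.
- tip (a point): Centre of the flat lower end of the steel probe (14 mm diameter), on the gauge's z axis, 22 mm below the gauge's origin when the probe is out; axes as the gauge's.
- probe (a joint): How far the spring-loaded probe is pushed up into the gauge: 0 = fully out, 0.008 m = against its stop. The spring pushes back with 2 N at first and 1 N more per mm: 6 N half way in (0.004 m), 10 N at the stop.
- holder: Fixed bench holder: steel foot 100 x 110 x 8 mm, on it a grey open-topped pocket 40 x 60 mm outside, rim 68 mm above the bench. The gauge stands in it 30 mm deep with 2 mm play, its origin 38 mm above the holder's origin, its axes along the holder's; lift it straight up. Origin: centre of the foot's underside.
- console: Fixed workpiece: red-painted steel console 200 mm deep (its x), 240 mm wide (y), on two battens. Its face rises from the front (-x) edge, 95 mm above the bench, at 20 degrees to a flat top 150 mm above the bench; the slope covers x = -100 to +50 mm. Green masking dots (three across the upper slope, two on the back) are not the spot. Origin: centre of the underside, on the bench.
- spot (a point): Centre of the white ring (30 mm inside, 36 mm outside diameter) drawn on the sloping face, at the paint's surface. Its z axis is the outward normal of the face (20 degrees from vertical, leaning to the console's -x), its y axis is level, across the console.
- tin: Bystander: closed paint tin, 108 mm diameter, 125 mm tall, with a red lid. Origin: centre of its underside.
- jar: Bystander: glass jar, 80 mm diameter, 115 mm tall. Origin: centre of its underside.
- tin_lid: Bystander: steel tin lid lying flat, 107 mm diameter, 8 mm thick, red in the middle. Origin: centre of its underside.
- brush: Bystander: flat brush lying on the bench. Origin: under its middle.
There are look-alikes about, which are no part of the job. Of the things like the holder, leave any that is blue or orange; of the rest the larger one is meant.

How it is judged:
By the outcome, as a careful person would: the job done as asked, in the order asked, and still so for the second after the job is handed in, while the arm keeps its last pose, push and grip.
It also fails if it takes over 45 s, if anything falls off the work surface, if the arm or the gripper's body presses on something with over 40 N, if the wrist force passes 120 N, or if a joint passes its speed limit or range.

## Working session

There is one attempt and no reset: what is moved stays moved. The work goes in short steps, Python scripts to look and compute and a shell command to move; the robot and the scene stay as the last step left them, time stands still between calls to the robot, and variables do not carry over. Pictures are saved under pics/ and viewed, and the job is handed in when it is done.

```bash
mkdir -p pics; ls; python3 - <<'E'
from station import readout, optics
import cv2, numpy as np
s=readout.observe(); print({k:np.round(v,3).tolist() for k,v in s.items()})
for n in ["scene","top","wrist"]:
    c=optics.calibration(n); print(n,{k:np.round(v,3).tolist() for k,v in c.items()})
    cv2.imwrite(f"pics/{n}0.png",optics.grab_frame(n)[:,:,::-1])
E
```

```text
pics
{'time': 0.0, 'joint_positions': [1.07, 0.707, -0.028, 1.485, 0.022, 0.951, -0.076], 'joint_vel': [0.0, 0.0, 0.0, 0.001, -0.0, -0.0, -0.0], 'tau': [0.0, -88.324, 1.235, -23.618, 0.017, 0.006, -0.0], 'tool_pos': [254.542, -515.307, 230.843], 'tool_rot': [[0.443, -0.897, -0.001], [-0.897, -0.443, 0.001], [-0.001, 0.0, -1.0]], 'ft_force': [0.189, -0.293, -0.567], 'ft_torque': [0.022, -0.0, -0.003], 'opening': 85.759}
scene {'fx': 517.025, 'fy': 517.025, 'cx': 322.964, 'cy': 199.637, 'cam_to_world': [[0.222, 0.626, -0.747, 1847.043], [0.975, -0.128, 0.182, -313.539], [0.019, -0.769, -0.639, 1183.959], [0.0, 0.0, 0.0, 1.0]]}
top {'fx': 384.375, 'fy': 384.375, 'cx': 315.872, 'cy': 196.207, 'cam_to_world': [[0.118, -0.973, 0.197, 381.163], [-0.993, -0.115, 0.027, -9.899], [-0.004, -0.199, -0.98, 1160.175], [0.0, 0.0, 0.0, 1.0]]}
wrist {'fx': 286.925, 'fy': 286.925, 'cx': 319.235, 'cy': 201.268, 'cam_to_world': [[0.444, -0.847, -0.293, 329.956], [-0.896, -0.42, -0.144, -479.203], [-0.001, 0.326, -0.945, 373.495], [0.0, 0.0, 0.0, 1.0]]}
```

View pics/scene0.png

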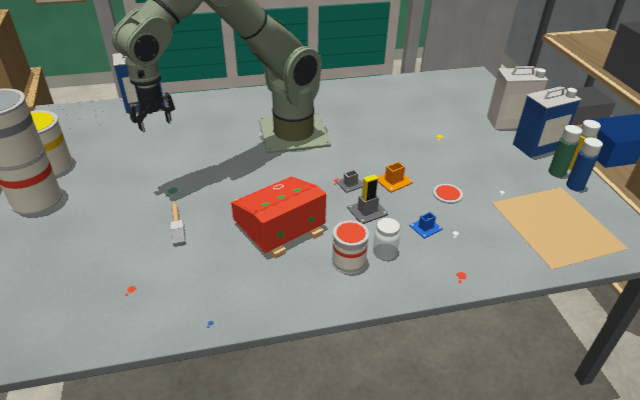

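View pics/top0.png

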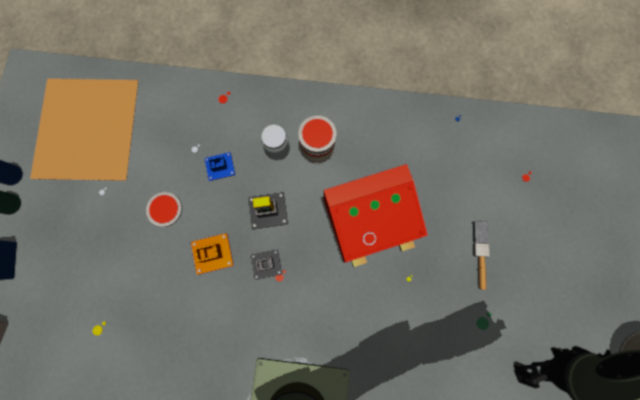

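View pics/wrist0.png

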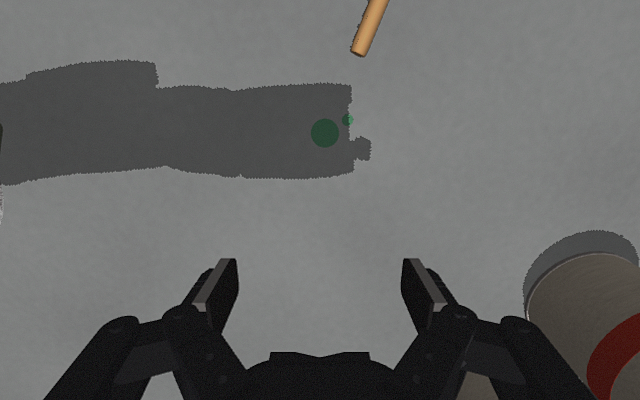

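```bash
python3 - <<'E'
import cv2
i=cv2.imread('pics/top0.png')
cv2.imwrite('pics/topz.png',cv2.resize(i[150:290,230:440],None,fx=3.8,fy=3.8,interpolation=cv2.INTER_CUBIC))
i=cv2.imread('pics/scene0.png')
cv2.imwrite('pics/scz.png',cv2.resize(i[150:280,225:425],None,fx=4,fy=4,interpolation=cv2.INTER_CUBIC))
E
```

```text
(no output)
```

View pics/topz.png

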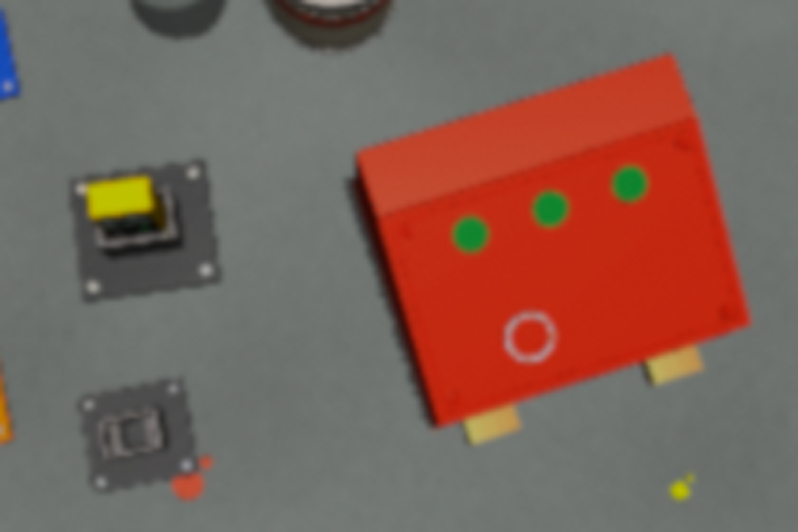

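View pics/scz.png

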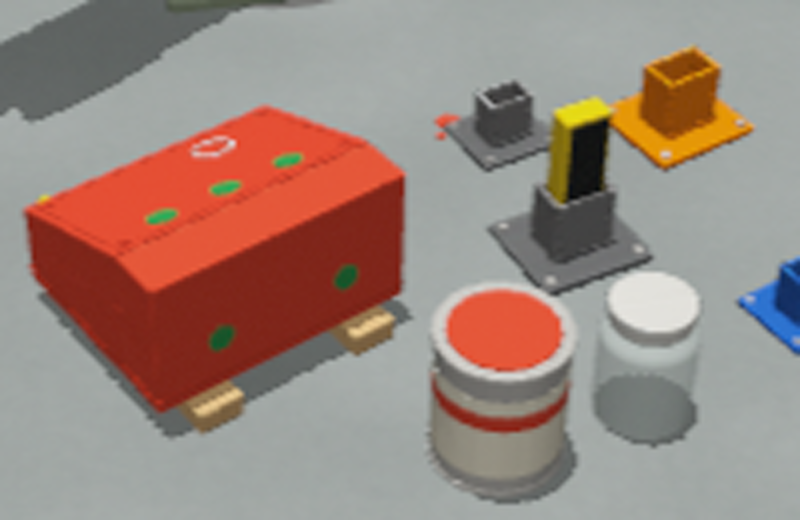

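```bash
cat > h.py <<'E'
import numpy as np
from station import readout, optics
from scipy.optimize import least_squares
def proj(P,c):
    M=np.linalg.inv(np.array(c["cam_to_world"])); P=np.atleast_2d(P)
    q=P@M[:3,:3].T+M[:3,3]
    return np.c_[c["fx"]*q[:,0]/q[:,2]+c["cx"],c["fy"]*q[:,1]/q[:,2]+c["cy"]]
def ray(p,c):
    M=np.array(c["cam_to_world"]); d=np.array([(p[0]-c["cx"])/c["fx"],(p[1]-c["cy"])/c["fy"],1])
    return M[:3,3],M[:3,:3]@d
def onz(p,c,z):
    o,d=ray(p,c); return o+d*(z-o[2])/d[2]
def Rz(a): return np.array([[np.cos(a),-np.sin(a),0],[np.sin(a),np.cos(a),0],[0,0,1]])
def fit(obs,x0):
    "obs: list of (cam, Nx3 local pts, Nx2 px)"
    f=lambda x: np.concatenate([(proj(L@Rz(x[2]).T+[x[0],x[1],0],c)-p).ravel() for c,L,p in obs])
    r=least_squares(f,x0); return r.x,r.fun.reshape(-1,2)
E
python3 - <<'E'
from h import *
T=optics.calibration("top");S=optics.calibration("scene")
tz=lambda a:(np.array(a,float)+.5)/3.8-.5+[230,150]
sz=lambda a:(np.array(a,float)+.5)/4-.5+[225,150]
foot=tz([(72,180),(203,160),(219,280),(85,299)])
for p in foot: print(onz(p,T,8).round(1))
# yaw guess: local x -> world +x. corners: img left = +y, up = +x
Lf=np.array([[50,55,8],[50,-55,8],[-50,-55,8],[-50,55,8]],float)
Lt=np.array([[13,23,150],[13,-23,150],[-13,-23,150],[-13,23,150]],float)
gt=tz([(87,184),(150,176),(155,209),(90,218)])
ft=sz([(552,288),(651,250),(488,231)])
Ls=np.array([[50,-55,8],[50,55,8],[-50,-55,8]],float)
for o in ([(T,Lf,foot)],[(T,Lf,foot),(T,Lt,gt)],[(S,Ls,ft)],[(T,Lt,gt)],[(T,Lf,foot),(T,Lt,gt),(S,Ls,ft)]):
    x,r=fit(o,[500,100,0]); print("holder",x.round(3),r.round(1).tolist())
# console
Lc=np.array([[-100,120,95],[-100,-120,95],[50,120,150],[50,-120,150],[100,120,150],[100,-120,150]],float)
pc=tz([(437,426),(749,323),(378,214),(697,120),(358,154),(672,55)])
Lcs=np.array([[-100,120,95],[50,120,150],[100,120,150],[100,-120,150],[-100,-120,95]],float)
pcs=sz([(265,106),(362,144),(404,176),(152,290),(27,209)])
for o in ([(T,Lc,pc)],[(S,Lcs,pcs)],[(T,Lc,pc),(S,Lcs,pcs)]):
    x,r=fit(o,[500,-150,.2]); print("console",x.round(3),r.round(1).tolist())
    a=np.deg2rad(20);R=Rz(x[2]);n=R@[-np.sin(a),0,np.cos(a)];p0=R@[-100,0,95]+[x[0],x[1],0]
    for c,p in ((T,tz((529.5,337))),(S,sz((213,147)))):
        o,d=ray(p,c);P=o+d*(n@(p0-o))/(n@d);print(" spot",P.round(1),(R.T@(P-[x[0],x[1],0])).round(1))
E
```

```text
[586.1 226.5   8. ]
[614.8 123.9   8. ]
[519.8  98.2   8. ]
[492.3 201.6   8. ]
holder [5.53316e+02 1.62563e+02 2.64000e-01] [[-0.7, -0.4], [0.5, -0.3], [0.6, 0.2], [-0.4, 0.5]]
holder [5.53160e+02 1.62015e+02 2.63000e-01] [[-0.5, -0.4], [0.7, -0.2], [0.7, 0.3], [-0.3, 0.5], [-0.4, -0.2], [0.0, -0.5], [-0.1, 0.2], [-0.1, 0.3]]
holder [5.52167e+02 1.61412e+02 3.44000e-01] [[-0.1, 1.2], [0.8, -0.4], [-0.8, -0.9]]
holder [5.53035e+02 1.61589e+02 2.55000e-01] [[-0.2, -0.2], [0.2, -0.4], [0.0, 0.3], [-0.0, 0.3]]
holder [5.53162e+02 1.62152e+02 2.80000e-01] [[-0.8, -0.1], [0.3, -0.5], [0.9, -0.1], [0.0, 0.8], [-0.5, -0.1], [-0.1, -0.7], [-0.1, 0.0], [-0.1, 0.4], [-1.1, 1.1], [1.0, 0.6], [-0.3, -1.7]]
console [ 5.63137e+02 -1.48820e+02  4.22000e-01] [[0.2, 0.1], [0.5, 1.0], [-0.5, 0.8], [0.2, -0.6], [-0.9, -0.8], [0.4, -0.5]]
 spot [ 493.  -138.1  109.7] [-59.6  38.5 109.7]
 spot [ 491.3 -139.1  109. ] [-61.6  38.3 109. ]
console [ 5.65365e+02 -1.51457e+02  4.25000e-01] [[-0.0, -0.2], [1.6, -0.5], [0.5, -0.7], [-0.8, 0.7], [-1.3, 0.1]]
 spot [ 493.  -138.2  109.4] [-60.4  42.  109.4]
 spot [ 490.6 -139.   108.5] [-62.9  42.2 108.5]
console [ 5.63541e+02 -1.49757e+02  4.23000e-01] [[0.6, 0.1], [0.9, 0.8], [-0.1, 0.8], [0.5, -0.8], [-0.5, -0.9], [0.7, -0.7], [0.5, -0.5], [2.0, -0.9], [0.9, -1.0], [-0.4, 0.2], [-0.8, -0.4]]
 spot [ 493.  -138.1  109.7] [-59.6  39.6 109.7]
 spot [ 491.3 -139.1  109. ] [-61.5  39.4 109. ]
```

```bash
cat >> h.py <<'E'
from scipy.spatial.transform import Rotation as Ro
def togo(P,R=None,s=None):
    s=s or readout.observe(); C=np.array(s["tool_rot"]);p=np.array(s["tool_pos"])
    print("shift cm",(C.T@(np.array(P)-p)/10).round(3), "turn deg", None if R is None else Ro.from_matrix(C.T@R).as_rotvec(degrees=True).round(2))
def Rg(yaw): # tool down, tool x along -(gauge y)
    x=-np.array([-np.sin(yaw),np.cos(yaw),0]);z=np.array([0,0,-1.]);return np.c_[x,np.cross(z,x),z]
def Rn(yaw,tilt=20):
    a=np.deg2rad(tilt);R=Rz(yaw);n=R@[-np.sin(a),0,np.cos(a)];x=-R[:,1];return np.c_[x,np.cross(-n,x),-n]
E
python3 - <<'E'
from h import *
T=optics.calibration("top")
print(onz((273,138),T,115),onz((317,131),T,125))
togo([553,162,260],Rg(.265))
E
```

```text
[745.75046536 161.36931906 115.        ] [777.65132437  38.24338585 125.        ]
shift cm [-47.518 -56.753  -2.865] turn deg [ 0.    0.05 11.1 ]
```

```bash
python3 -m creep '[{"claw":1,"x":-1.3,"y":-1.5,"z":-1},{"claw":1,"x":-3.8,"y":-4.5,"z":-2},{"claw":1,"x":-6.4,"y":-7.6,"z":-2.9,"rz":2},{"claw":1,"x":-9,"y":-10.7,"z":-2.9,"rz":4},{"claw":1,"x":-11.6,"y":-13.8,"z":-2.9,"rz":6},{"claw":1,"x":-14.2,"y":-16.9,"z":-2.9,"rz":8},{"claw":1,"x":-16.8,"y":-20,"z":-2.9,"rz":10},{"claw":1,"x":-19.4,"y":-23.1,"z":-2.9,"rz":11},{"claw":1,"x":-22,"y":-26.2,"z":-2.9,"rz":11.1},{"claw":1,"x":-24.6,"y":-29.3,"z":-2.9,"rz":11.1},{"claw":1,"x":-27.2,"y":-32.4,"z":-2.9,"rz":11.1},{"claw":1,"x":-29.6,"y":-35.4,"z":-2.9,"rz":11.1}]'; python3 -c "
from h import *
togo([553,162,260],Rg(.265))"
```

```text
shift cm [-47.518 -56.753  -2.865] turn deg [ 0.    0.05 11.1 ]schema error: expected keys claw, x, y, z, rx, ry, rz
```

All keys are required per row.

```bash
python3 -m creep '[{"claw":1,"x":-1.3,"y":-1.5,"z":-1,"rx":0,"ry":0,"rz":0},{"claw":1,"x":-3.8,"y":-4.5,"z":-2,"rx":0,"ry":0,"rz":1},{"claw":1,"x":-6.4,"y":-7.6,"z":-2.9,"rx":0,"ry":0,"rz":2},{"claw":1,"x":-9,"y":-10.7,"z":-2.9,"rx":0,"ry":0,"rz":4},{"claw":1,"x":-11.6,"y":-13.8,"z":-2.9,"rx":0,"ry":0,"rz":6},{"claw":1,"x":-14.2,"y":-16.9,"z":-2.9,"rx":0,"ry":0,"rz":8},{"claw":1,"x":-16.8,"y":-20,"z":-2.9,"rx":0,"ry":0,"rz":10},{"claw":1,"x":-19.4,"y":-23.1,"z":-2.9,"rx":0,"ry":0,"rz":11},{"claw":1,"x":-22,"y":-26.2,"z":-2.9,"rx":0,"ry":0,"rz":11.1},{"claw":1,"x":-24.6,"y":-29.3,"z":-2.9,"rx":0,"ry":0,"rz":11.1},{"claw":1,"x":-27.2,"y":-32.4,"z":-2.9,"rx":0,"ry":0,"rz":11.1},{"claw":1,"x":-29.6,"y":-35.4,"z":-2.9,"rx":0,"ry":0,"rz":11.1}]'; python3 -c "
from h import *
togo([553,162,260],Rg(.265))"
```

```text
time: 1.15
tool_pos: [441.3, -91.0, 260.3]
tool_rot: [[0.262, -0.965, -0.0], [-0.965, -0.262, 0.0], [-0.0, 0.0, -1.0]]
ft_force: [0.0, -0.3, 0.1]
opening: 85.5
shift cm [-21.488 -17.416   0.038] turn deg [0.   0.02 0.03]
```

```bash
python3 - <<'E'
from h import *
import cv2,json
c=optics.calibration("wrist");i=optics.grab_frame("wrist");cv2.imwrite("pics/w1.png",i[:,:,::-1])
json.dump({k:np.array(v).tolist() for k,v in c.items()},open("w1.json","w"))
E
python3 -m creep '[{"claw":1,"x":-2.0,"y":-1.7,"z":0,"rx":0,"ry":0,"rz":0},{"claw":1,"x":-5.0,"y":-4.1,"z":0,"rx":0,"ry":0,"rz":0},{"claw":1,"x":-8.1,"y":-6.6,"z":0,"rx":0,"ry":0,"rz":0},{"claw":1,"x":-11.2,"y":-9.1,"z":0,"rx":0,"ry":0,"rz":0},{"claw":1,"x":-14.3,"y":-11.6,"z":0,"rx":0,"ry":0,"rz":0},{"claw":1,"x":-17.4,"y":-14.1,"z":0,"rx":0,"ry":0,"rz":0},{"claw":1,"x":-20,"y":-16.2,"z":0,"rx":0,"ry":0,"rz":0},{"claw":1,"x":-21.5,"y":-17.4,"z":0,"rx":0,"ry":0,"rz":0},{"claw":1,"x":-21.5,"y":-17.4,"z":0,"rx":0,"ry":0,"rz":0},{"claw":1,"x":-21.5,"y":-17.4,"z":0,"rx":0,"ry":0,"rz":0}]'
python3 - <<'E'
from h import *
import cv2,json
c=optics.calibration("wrist");i=optics.grab_frame("wrist");cv2.imwrite("pics/w2.png",i[:,:,::-1])
json.dump({k:np.array(v).tolist() for k,v in c.items()},open("w2.json","w"))
togo([553,162,260],Rg(.265))
E
```

```text
time: 2.03
tool_pos: [552.4, 160.2, 259.8]
tool_rot: [[0.263, -0.965, -0.001], [-0.965, -0.263, -0.0], [0.0, 0.001, -1.0]]
ft_force: [-0.2, -0.2, -0.5]
opening: 85.5
shift cm [-0.257 -0.134  0.005] turn deg [ 0.04 -0.02 -0.  ]
```

View pics/w1.png

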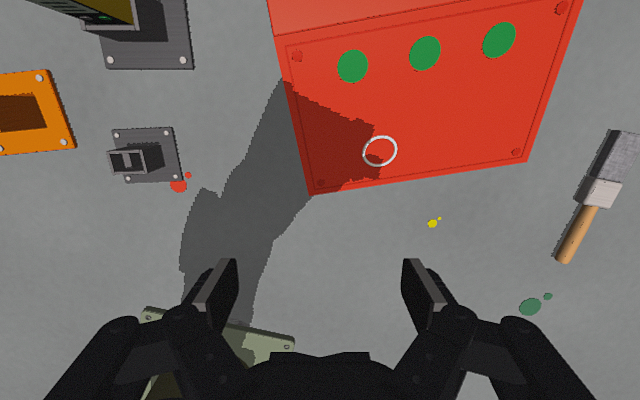

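View pics/w2.png

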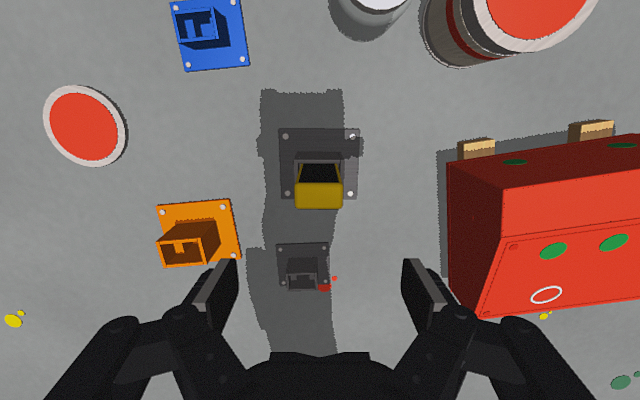

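```bash
python3 - <<'E'
import cv2
i=cv2.imread('pics/w2.png')
cv2.imwrite('pics/w2z.png',cv2.resize(i[115:220,260:380],None,fx=5.5,fy=5.5,interpolation=cv2.INTER_CUBIC))
i=cv2.imread('pics/w1.png')
cv2.imwrite('pics/w1z.png',cv2.resize(i[0:200,260:590],None,fx=2.4,fy=2.4,interpolation=cv2.INTER_CUBIC))
E
```

```text
(no output)
```

View pics/w2z.png

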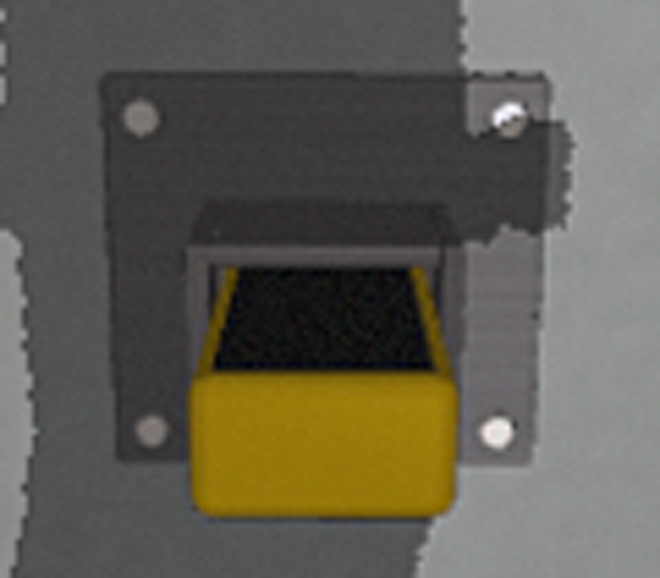

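View pics/w1z.png

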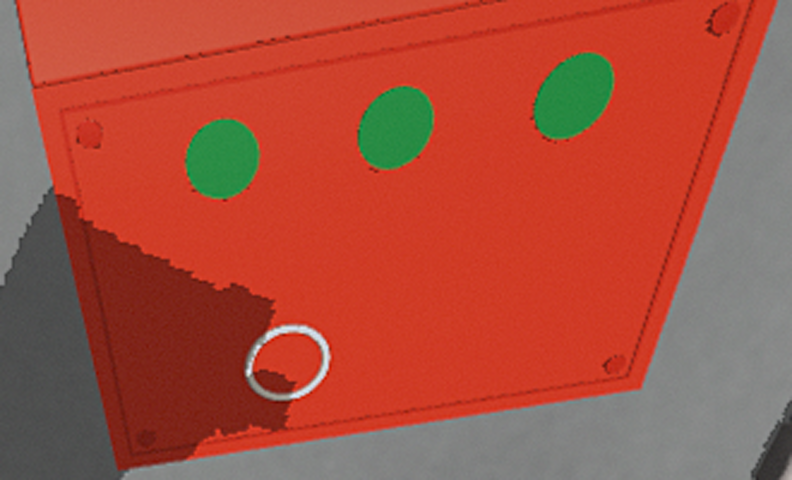

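```bash
python3 - <<'E'
from h import *
import json
W1=json.load(open("w1.json"));W2=json.load(open("w2.json"))
z2=lambda a:(np.array(a,float)+.5)/5.5-.5+[260,115]
z1=lambda a:(np.array(a,float)+.5)/2.4-.5+[260,0]
Lf=np.array([[50,55,8],[50,-55,8],[-50,-55,8],[-50,55,8]],float)
Lt=np.array([[13,23,150],[13,-23,150],[-13,-23,150],[-13,23,150]],float)
f=z2([(100,74),(550,74),(533,463),(117,463)]);g=z2([(191,373),(456,373),(456,518),(191,518)])
for o in ([(W2,Lf,f)],[(W2,Lt,g)],[(W2,Lf,f),(W2,Lt,g)]):
    x,r=fit(o,[550,160,.26]);print(x.round(3),r.round(1).tolist())
Lc=np.array([[-100,120,95],[-100,-120,95],[50,120,150]],float)
p=z1([(119,469),(641,388),(34,88)])
x,r=fit([(W1,Lc,p)],[563,-149,.42]);print("console",x.round(3),r.round(1).tolist())
a=np.deg2rad(20);R=Rz(x[2]);n=R@[-np.sin(a),0,np.cos(a)];p0=R@[-100,0,95]+[x[0],x[1],0]
o,d=ray(z1((288.5,362)),W1);P=o+d*(n@(p0-o))/(n@d);print(" spot",P.round(1),(R.T@(P-[x[0],x[1],0])).round(1))
E
```

```text
[5.53505e+02 1.60083e+02 2.67000e-01] [[-0.3, -0.1], [0.2, -0.1], [0.1, 0.1], [-0.1, 0.1]]
[5.54298e+02 1.60382e+02 2.67000e-01] [[-1.2, -0.2], [1.2, -0.2], [0.4, 0.2], [-0.4, 0.2]]
[5.54040e+02 1.60286e+02 2.67000e-01] [[-0.3, -0.5], [0.2, -0.5], [0.1, -0.2], [-0.2, -0.3], [-1.2, 0.1], [1.2, 0.1], [0.4, 0.5], [-0.4, 0.5]]
console [ 5.64285e+02 -1.52972e+02  4.28000e-01] [[-0.1, 0.4], [0.5, 0.2], [-0.2, -0.3]]
 spot [ 493.8 -142.   109.7] [-59.6  39.2 109.7]
```

```bash
python3 -c "
from h import *
togo([553.6,160.8,97],Rg(.267))"
```

```text
shift cm [-0.131 -0.173 16.305] turn deg [ 0.04 -0.02 -0.12]
```

```bash
python3 -m creep '[{"claw":1,"x":-0.13,"y":-0.17,"z":1.5,"rx":0,"ry":0,"rz":-0.1},{"claw":1,"x":-0.13,"y":-0.17,"z":4.5,"rx":0,"ry":0,"rz":-0.1},{"claw":1,"x":-0.13,"y":-0.17,"z":8,"rx":0,"ry":0,"rz":-0.1},{"claw":1,"x":-0.13,"y":-0.17,"z":11.5,"rx":0,"ry":0,"rz":-0.1},{"claw":1,"x":-0.13,"y":-0.17,"z":14,"rx":0,"ry":0,"rz":-0.1},{"claw":1,"x":-0.13,"y":-0.17,"z":15.5,"rx":0,"ry":0,"rz":-0.1},{"claw":1,"x":-0.13,"y":-0.17,"z":16.3,"rx":0,"ry":0,"rz":-0.1},{"claw":1,"x":-0.13,"y":-0.17,"z":16.3,"rx":0,"ry":0,"rz":-0.1},{"claw":1,"x":-0.13,"y":-0.17,"z":16.3,"rx":0,"ry":0,"rz":-0.1}]'
python3 - <<'E'
from h import *
import cv2
i=optics.grab_frame("wrist");cv2.imwrite("pics/w3.png",i[:,:,::-1])
i=optics.grab_frame("scene");cv2.imwrite("pics/s3.png",cv2.resize(i[130:250,300:440,::-1],None,fx=4,fy=4))
E
```

```text
time: 2.83
tool_pos: [554.2, 160.9, 98.1]
tool_rot: [[0.263, -0.965, 0.001], [-0.965, -0.263, 0.0], [0.0, -0.001, -1.0]]
ft_force: [1.0, 0.3, 0.8]
opening: 86.0
```

View pics/w3.png

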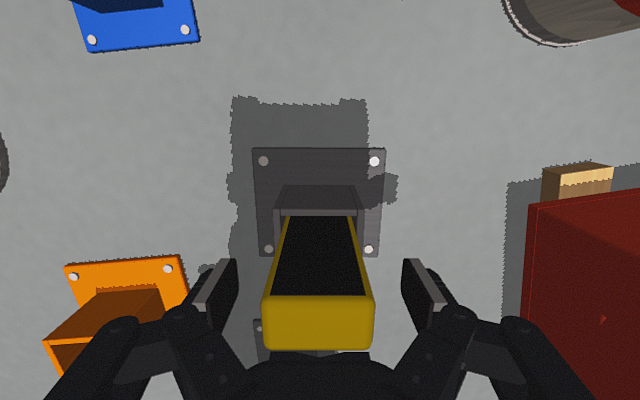

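View pics/s3.png

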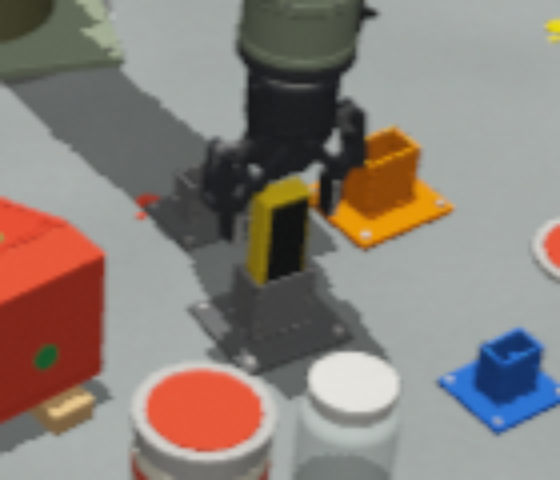

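```bash
python3 -m creep '[{"claw":0,"x":0,"y":0,"z":0,"rx":0,"ry":0,"rz":0},{"claw":-1,"x":0,"y":0,"z":0,"rx":0,"ry":0,"rz":0},{"claw":-1,"x":0,"y":0,"z":0,"rx":0,"ry":0,"rz":0},{"claw":-1,"x":0,"y":0,"z":0,"rx":0,"ry":0,"rz":0},{"claw":-1,"x":0,"y":0,"z":0,"rx":0,"ry":0,"rz":0},{"claw":-1,"x":0,"y":0,"z":0,"rx":0,"ry":0,"rz":0},{"claw":-1,"x":0,"y":0,"z":0,"rx":0,"ry":0,"rz":0},{"claw":-1,"x":0,"y":0,"z":0,"rx":0,"ry":0,"rz":0},{"claw":-1,"x":0,"y":0,"z":0,"rx":0,"ry":0,"rz":0}]'
python3 - <<'E'
from h import *
import cv2
i=optics.grab_frame("wrist");cv2.imwrite("pics/w4.png",i[:,:,::-1])
s=readout.observe();print(s["opening"],s["tool_pos"],s["ft_force"])
E
```

```text
time: 3.68
tool_pos: [554.0, 161.6, 97.9]
tool_rot: [[0.264, -0.965, 0.001], [-0.965, -0.264, 0.0], [-0.0, -0.001, -1.0]]
ft_force: [-0.9, 0.1, 6.6]
opening: 45.3
45.592444118198756 [554.01706039 161.56328964  97.84591799] [-0.98643278  0.74067     7.28491341]
```

View pics/w4.png

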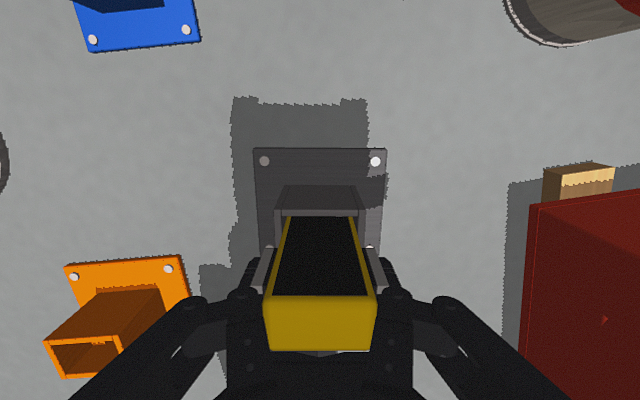

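```bash
python3 -m creep '[{"claw":-1,"x":0,"y":0,"z":-0.5,"rx":0,"ry":0,"rz":0},{"claw":-1,"x":0,"y":0,"z":-1.5,"rx":0,"ry":0,"rz":0},{"claw":-1,"x":0,"y":0,"z":-3,"rx":0,"ry":0,"rz":0},{"claw":-1,"x":0,"y":0,"z":-5,"rx":0,"ry":0,"rz":0},{"claw":-1,"x":0,"y":0,"z":-7.5,"rx":0,"ry":0,"rz":0},{"claw":-1,"x":0,"y":0,"z":-10,"rx":0,"ry":0,"rz":0},{"claw":-1,"x":0,"y":0,"z":-12.5,"rx":0,"ry":0,"rz":0},{"claw":-1,"x":0,"y":0,"z":-15,"rx":0,"ry":0,"rz":0},{"claw":-1,"x":0,"y":0,"z":-17,"rx":0,"ry":0,"rz":0},{"claw":-1,"x":0,"y":0,"z":-18.5,"rx":0,"ry":0,"rz":0},{"claw":-1,"x":0,"y":0,"z":-19,"rx":0,"ry":0,"rz":0},{"claw":-1,"x":0,"y":0,"z":-19,"rx":0,"ry":0,"rz":0}]'
python3 - <<'E'
from h import *
import cv2,json
c=optics.calibration("wrist");i=optics.grab_frame("wrist");cv2.imwrite("pics/w5.png",i[:,:,::-1])
i=optics.grab_frame("scene");cv2.imwrite("pics/s5.png",cv2.resize(i[80:250,230:440,::-1],None,fx=3.5,fy=3.5))
s=readout.observe();print(s["opening"],s["tool_pos"],s["ft_force"])
R=Rn(.425);S=np.array([492.8,-139.5,109.6])
pre=S-R[:,2]*(82+60); print(pre); togo(pre,R)
E
```

```text
time: 4.73
tool_pos: [554.0, 161.4, 288.6]
tool_rot: [[0.264, -0.965, 0.002], [-0.965, -0.264, 0.001], [-0.0, -0.002, -1.0]]
ft_force: [-0.8, 0.3, -2.1]
opening: 45.5
45.15651211201337 [553.51114954 161.32835755 286.67942047] [ 0.77435144 -0.63650983 -1.9434119 ]
[ 448.55370908 -159.52512583  243.03635215]
shift cm [28.184 18.578  4.382] turn deg [20.02 -1.57 -8.98]
```

View pics/w5.png

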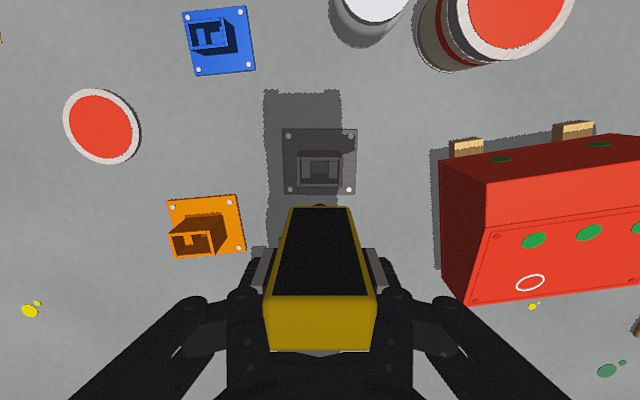

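View pics/s5.png

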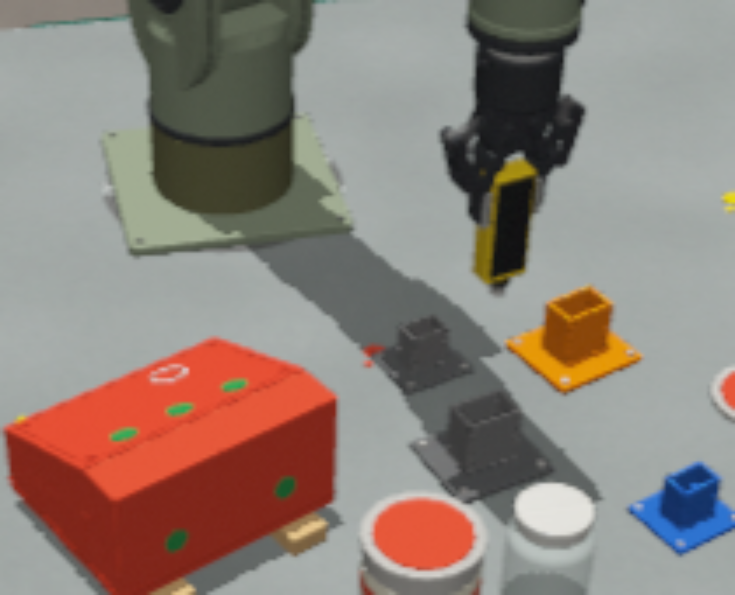

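```bash
python3 -m creep '[{"claw":-1,"x":1.2,"y":0.8,"z":0,"rx":0.5,"ry":0,"rz":-0.2},{"claw":-1,"x":4,"y":2.6,"z":0,"rx":2,"ry":-0.1,"rz":-0.9},{"claw":-1,"x":7,"y":4.6,"z":0,"rx":4.5,"ry":-0.3,"rz":-2},{"claw":-1,"x":10.2,"y":6.7,"z":0,"rx":7,"ry":-0.5,"rz":-3.1},{"claw":-1,"x":13.4,"y":8.8,"z":0.3,"rx":9.5,"ry":-0.7,"rz":-4.3},{"claw":-1,"x":16.6,"y":10.9,"z":0.8,"rx":12,"ry":-0.9,"rz":-5.4},{"claw":-1,"x":19.8,"y":13.1,"z":1.4,"rx":14.5,"ry":-1.1,"rz":-6.5},{"claw":-1,"x":22.8,"y":15.1,"z":2.2,"rx":17,"ry":-1.3,"rz":-7.6},{"claw":-1,"x":25.4,"y":16.8,"z":3,"rx":19,"ry":-1.5,"rz":-8.5},{"claw":-1,"x":27.4,"y":18.1,"z":3.9,"rx":20,"ry":-1.6,"rz":-9},{"claw":-1,"x":28.2,"y":18.6,"z":4.4,"rx":20,"ry":-1.6,"rz":-9},{"claw":-1,"x":28.2,"y":18.6,"z":4.4,"rx":20,"ry":-1.6,"rz":-9}]'
python3 -m creep '[{"claw":-1,"x":0,"y":0,"z":0,"rx":0,"ry":0,"rz":0},{"claw":-1,"x":0,"y":0,"z":0,"rx":0,"ry":0,"rz":0},{"claw":-1,"x":0,"y":0,"z":0,"rx":0,"ry":0,"rz":0},{"claw":-1,"x":0,"y":0,"z":0,"rx":0,"ry":0,"rz":0}]'
python3 - <<'E'
from h import *
import cv2,json
c=optics.calibration("wrist");i=optics.grab_frame("wrist");cv2.imwrite("pics/w6.png",i[:,:,::-1])
json.dump({k:np.array(v).tolist() for k,v in c.items()},open("w6.json","w"))
for n in("top","scene"):
    i=optics.grab_frame(n);cv2.imwrite(f"pics/{n}6.png",i[:,:,::-1])
    c=optics.calibration(n);s=readout.observe();t=np.array(s["tool_pos"]);z=np.array(s["tool_rot"])[:,2]
    print(proj([t+82*z,t+50*z,t,[492.8,-139.5,109.6]],c).round(1).tolist())
print(s["opening"],s["tool_pos"],s["ft_force"])
R=Rn(.425);S=np.array([492.8,-139.5,109.6])
pre=S-R[:,2]*(82+60);  togo(pre,R)
E
python3 - <<'E'
import cv2
i=cv2.imread('pics/top6.png');cv2.imwrite('pics/t6z.png',cv2.resize(i[150:290,290:440],None,fx=4,fy=4,interpolation=cv2.INTER_CUBIC))
i=cv2.imread('pics/scene6.png');cv2.imwrite('pics/s6z.png',cv2.resize(i[100:260,220:340],None,fx=3.7,fy=3.7,interpolation=cv2.INTER_CUBIC))
E
```

```text
time: 5.83
tool_pos: [446.7, -162.6, 241.6]
tool_rot: [[0.41, -0.857, 0.311], [-0.912, -0.385, 0.141], [-0.001, -0.342, -0.94]]
ft_force: [0.8, 0.7, -3.0]
opening: 45.4
time: 6.17
tool_pos: [449.1, -158.7, 243.3]
tool_rot: [[0.414, -0.855, 0.312], [-0.91, -0.389, 0.142], [-0.0, -0.343, -0.939]]
ft_force: [-0.1, 1.7, -1.9]
opening: 45.2
[[374.7, 243.8], [377.9, 247.1], [383.4, 252.7], [369.5, 238.4]]
[[274.0, 170.0], [271.8, 160.9], [268.2, 146.6], [277.8, 186.5]]
45.27072945561532 [ 449.02823626 -158.90814189  243.40428728] [ 1.2591998   0.07010101 -1.81460618]
shift cm [0.037 0.077 0.011] turn deg [-0.05  0.04  0.1 ]
```

View pics/w6.png

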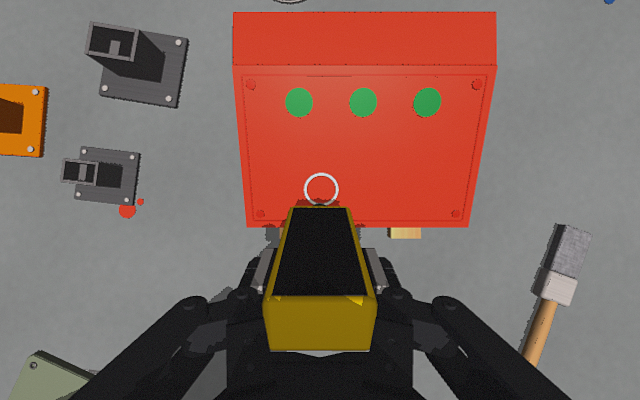

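View pics/t6z.png

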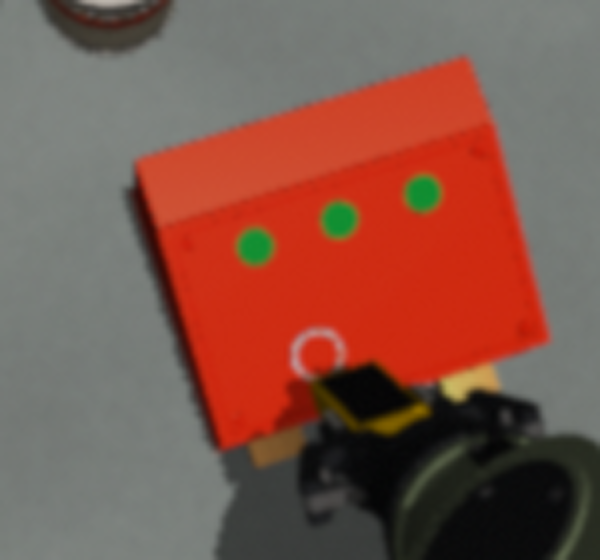

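View pics/s6z.png

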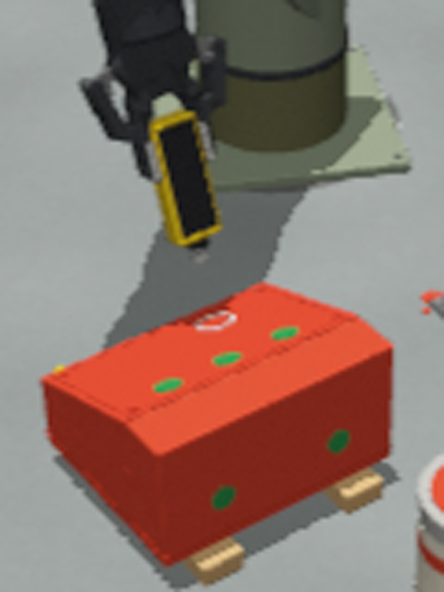

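```bash
python3 - <<'E'
import cv2
i=cv2.imread('pics/w6.png');z=cv2.resize(i[0:240,220:510],None,fx=2.5,fy=2.5,interpolation=cv2.INTER_CUBIC);cv2.imwrite('pics/w6z.png',z)
# ring: white pixels
import numpy as np
r=i[160:215,290:350].astype(int);m=(r.min(2)>120).astype('uint8');ys,xs=np.nonzero(m);print(len(xs))
e=cv2.fitEllipse(np.c_[xs+290,ys+160].astype('float32'));print(e)
E
```

```text
246
((320.7821960449219, 188.94627380371094), (30.572967529296875, 32.30498123168945), 90.24113464355469)
```

View pics/w6z.png

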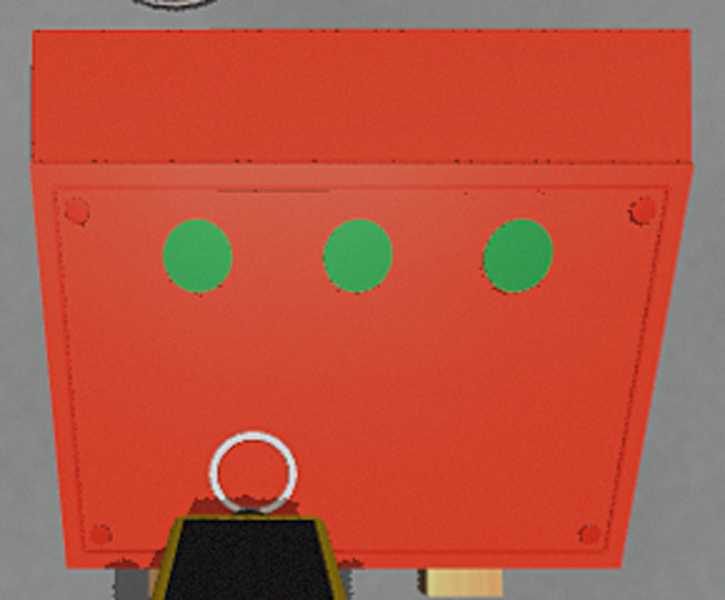

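```bash
python3 - <<'E'
from h import *
import json,cv2
W=json.load(open("w6.json"))
z=lambda a:(np.array(a,float)+.5)/2.5-.5+[220,0]
L=np.array([[100,120,150],[100,-120,150],[50,120,150],[50,-120,150],[-100,120,95],[-100,-120,95]],float)
p=z([(32.5,30),(691,30),(31.5,163),(693.5,163),(66,568),(621,568)])
K=np.array([[W["fx"],0,W["cx"]],[0,W["fy"],W["cy"]],[0,0,1]])
ok,rv,t=cv2.solvePnP(L,p,K,None);M=np.array(W["cam_to_world"])
R=M[:3,:3]@cv2.Rodrigues(rv)[0];o=M[:3,:3]@t.ravel()+M[:3,3]
print("pnp origin",o.round(1),"R",R.round(3).tolist())
print((proj(L@R.T+o,W)-p).round(1).tolist())
a=np.deg2rad(20)
s=readout.observe();C=np.array(s["tool_rot"]);tp=np.array(s["tool_pos"])
def spot(R,o,lab):
    n=R@[-np.sin(a),0,np.cos(a)];p0=R@[-100,0,95]+o
    c,d=ray((320.9,189.1),W);P=c+d*(n@(p0-c))/(n@d)
    print(lab,"spot",P.round(1),"local",(R.T@(P-o)).round(1),"in tool",(C.T@(P-tp)).round(1),"n in tool",(C.T@n).round(4))
spot(R,o,"pnp")
x,r=fit([(W,L,p)],[564,-151,.425]);print(x.round(3),r.round(1).tolist())
spot(Rz(x[2]),np.array([x[0],x[1],0]),"fit")
E
```

```text
pnp origin [ 562.7 -153.3   -1.5] R [[0.91, -0.414, 0.012], [0.414, 0.91, 0.008], [-0.014, -0.003, 1.0]]
[[0.3, -0.4], [-0.2, -0.5], [0.1, 0.2], [-0.2, 0.2], [0.2, 0.1], [-0.0, 0.5]]
pnp spot [ 493.3 -141.4  108.9] local [-59.8  39.3 109.6] in tool [  2.4   1.5 142.7] n in tool [-0.0027 -0.0152 -0.9999]
[ 5.63189e+02 -1.52579e+02  4.28000e-01] [[-1.1, -1.2], [1.3, -1.3], [-1.0, 0.5], [0.9, 0.5], [0.1, 0.9], [-0.2, 0.8]]
fit spot [ 493.2 -141.4  109.9] local [-59.   39.2 109.9] in tool [  2.4   1.2 141.7] n in tool [ 3.e-04 -8.e-04 -1.e+00]
```

```bash
python3 - <<'E'
from h import *
import json,cv2
W=json.load(open("w6.json"));s=readout.observe();C=np.array(s["tool_rot"]);tp=np.array(s["tool_pos"])
g=lambda q:tp+C@np.array(q,float)
# gauge: origin at tool z=+60, top at z=-52; tool y - side = black face (y=-13)
print(proj([g([-23,-13,-52]),g([23,-13,-52]),g([-23,13,-52]),g([23,13,-52]),g([-23,-13,60]),g([23,-13,60]),g([0,0,82])],W).round(1).tolist())
E
python3 - <<'E'
import cv2
i=cv2.imread('pics/w6.png');cv2.imwrite('pics/w6g.png',cv2.resize(i[190:360,250:390],None,fx=4,fy=3.5,interpolation=cv2.INTER_CUBIC))
E
```

```text
[[256.6, 299.6], [378.0, 299.7], [261.1, 352.6], [373.7, 352.8], [287.5, 202.2], [349.0, 202.3], [318.4, 208.2]]
```

View pics/w6g.png

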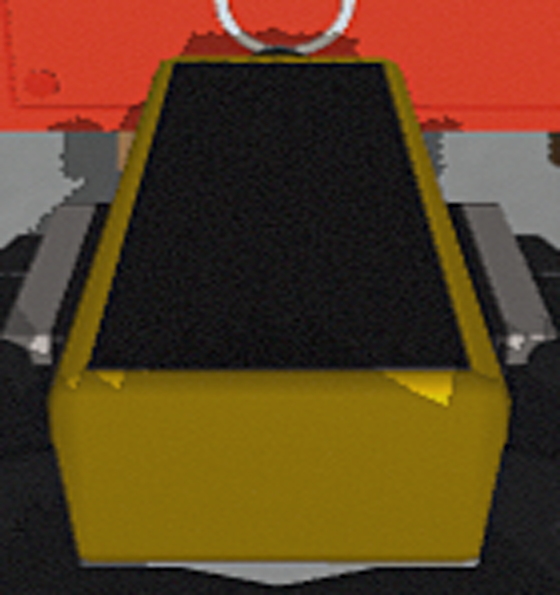

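```bash
python3 - <<'E'
from h import *
import cv2
s=readout.observe();C=np.array(s["tool_rot"]);tp=np.array(s["tool_pos"])
P=[(x,y,z) for z in(-52,60) for x,y in((-23,-13),(23,-13),(23,13),(-23,13))]+[(7*np.cos(t),7*np.sin(t),82) for t in np.linspace(0,6.283,24)]
P=tp+np.array(P)@C.T
out=[]
for n,(x0,y0,x1,y1),f in(("scene",(240,110,310,210),6),("wrist",(250,180,390,360),3)):
    c=optics.calibration(n);i=cv2.imread({"scene":"pics/scene6.png","wrist":"pics/w6.png"}[n])
    z=cv2.resize(i[y0:y1,x0:x1],None,fx=f,fy=f,interpolation=cv2.INTER_CUBIC)
    q=(((proj(P,c)+.5-[x0,y0])*f-.5)).round().astype(int)
    for a,b in((0,4),):
        cv2.polylines(z,[q[:4].reshape(-1,1,2)],True,(255,255,0),1);cv2.polylines(z,[q[4:8].reshape(-1,1,2)],True,(255,0,255),1)
    for k in range(4): cv2.line(z,tuple(map(int,q[k])),tuple(map(int,q[k+4])),(255,255,255),1)
    cv2.polylines(z,[q[8:].reshape(-1,1,2)],True,(0,255,255),1)
    cv2.imwrite(f"pics/ov_{n}.png",z)
E
```

View pics/ov_scene.png

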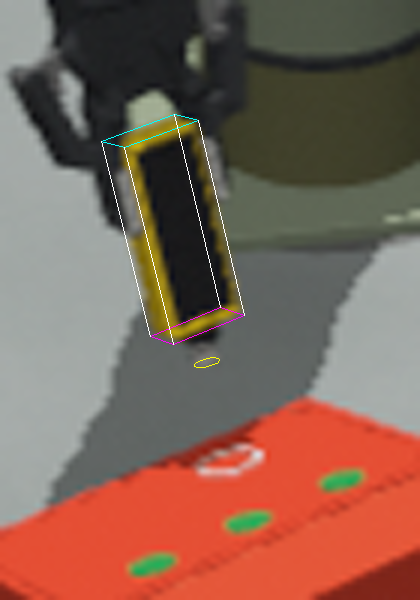

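View pics/ov_wrist.png

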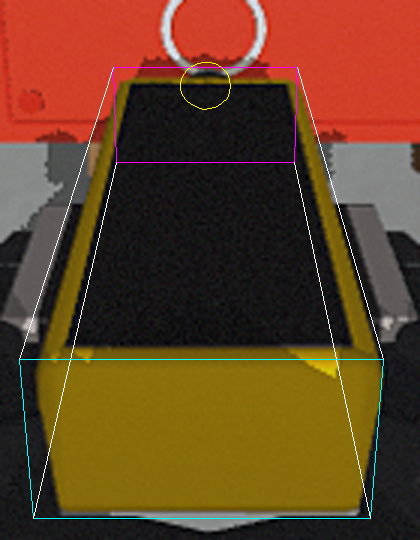

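```bash
python3 -m creep '[{"claw":-1,"x":0.05,"y":0.1,"z":0.5,"rx":0,"ry":0,"rz":0},{"claw":-1,"x":0.05,"y":0.1,"z":1.5,"rx":0,"ry":0,"rz":0},{"claw":-1,"x":0.05,"y":0.1,"z":2.8,"rx":0,"ry":0,"rz":0},{"claw":-1,"x":0.05,"y":0.1,"z":3.8,"rx":0,"ry":0,"rz":0},{"claw":-1,"x":0.05,"y":0.1,"z":4.5,"rx":0,"ry":0,"rz":0},{"claw":-1,"x":0.05,"y":0.1,"z":4.8,"rx":0,"ry":0,"rz":0},{"claw":-1,"x":0.05,"y":0.1,"z":4.8,"rx":0,"ry":0,"rz":0},{"claw":-1,"x":0.05,"y":0.1,"z":4.8,"rx":0,"ry":0,"rz":0},{"claw":-1,"x":0.05,"y":0.1,"z":4.8,"rx":0,"ry":0,"rz":0},{"claw":-1,"x":0.05,"y":0.1,"z":4.8,"rx":0,"ry":0,"rz":0}]'
cat > chk.py <<'E'
from h import *
import cv2,sys
t=sys.argv[1]
F=[];Z=[];N=[]
for k in range(6):
    i=optics.grab_frame("wrist" if k==0 else "scene")
    if k==0: cv2.imwrite(f"pics/w_{t}.png",i[120:260,220:440,::-1].repeat(3,0).repeat(3,1))
    s=readout.observe();C=np.array(s["tool_rot"]);F.append(C[:,2]@np.array(s["ft_force"]));Z.append(s["tool_pos"]);N.append(C[:,2])
cv2.imwrite(f"pics/s_{t}.png",cv2.resize(i[110:230,220:340,::-1],None,fx=4.5,fy=4.5,interpolation=cv2.INTER_CUBIC))
p=np.mean(Z,0);n=Rn(.425)[:,2]
S=np.array([492.8,-139.5,109.6])
print("t",s["time"],"Faxial",np.round(F,1),np.mean(F).round(2),"pos",p.round(2),"along n",(n@(p-S)).round(2),"off",(Rn(.425).T@(p-S))[:2].round(2),"tilt tool",(Rn(.425).T@np.mean(N,0)).round(4),"open",round(s["opening"],1))
E
python3 chk.py a
```

```text
time: 7.15
tool_pos: [463.2, -153.9, 198.3]
tool_rot: [[0.413, -0.856, 0.313], [-0.911, -0.388, 0.141], [0.0, -0.343, -0.939]]
ft_force: [0.0, -0.5, -2.7]
opening: 45.4
t 7.45 Faxial [1.3 1.8 1.9 3.  2.7 1.9] 2.1 pos [ 463.13 -153.77  198.07] along n -94.4 off [0.77 0.67] tilt tool [-1.e-04 -9.e-04  1.e+00] open 45.6
```

View pics/w_a.png

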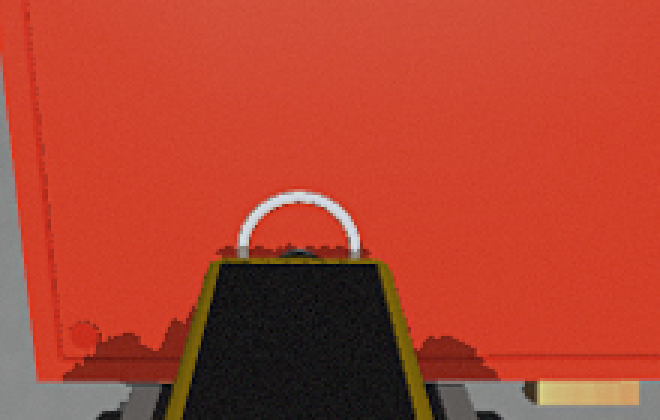

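View pics/s_a.png

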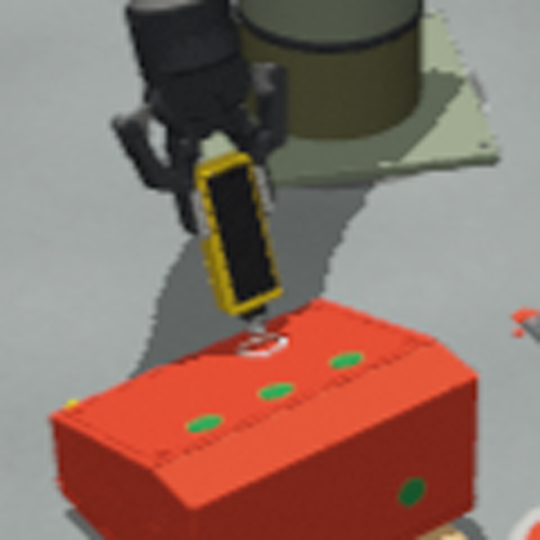

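```bash
python3 -m creep '[{"claw":-1,"x":0,"y":0,"z":0.2,"rx":0,"ry":0,"rz":0},{"claw":-1,"x":0,"y":0,"z":0.4,"rx":0,"ry":0,"rz":0},{"claw":-1,"x":0,"y":0,"z":0.6,"rx":0,"ry":0,"rz":0},{"claw":-1,"x":0,"y":0,"z":0.8,"rx":0,"ry":0,"rz":0},{"claw":-1,"x":0,"y":0,"z":0.9,"rx":0,"ry":0,"rz":0},{"claw":-1,"x":0,"y":0,"z":0.9,"rx":0,"ry":0,"rz":0},{"claw":-1,"x":0,"y":0,"z":0.9,"rx":0,"ry":0,"rz":0},{"claw":-1,"x":0,"y":0,"z":0.9,"rx":0,"ry":0,"rz":0}]'
python3 chk.py b
```

```text
time: 8.12
tool_pos: [465.9, -152.4, 189.5]
tool_rot: [[0.413, -0.856, 0.312], [-0.911, -0.388, 0.142], [-0.0, -0.343, -0.939]]
ft_force: [0.4, -0.0, -1.4]
opening: 45.1
t 8.4167 Faxial [2.5 1.9 2.3 1.8 2.1 2. ] 2.11 pos [ 465.93 -152.43  189.46] along n -85.24 off [0.7 0.7] tilt tool [-3.e-04 -8.e-04  1.e+00] open 45.4
```

View pics/w_b.png

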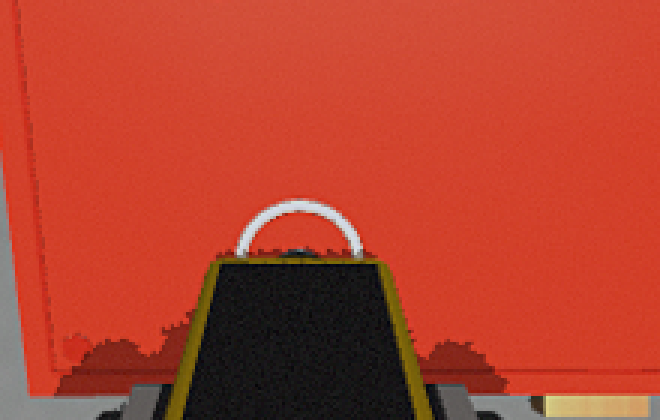

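View pics/s_b.png

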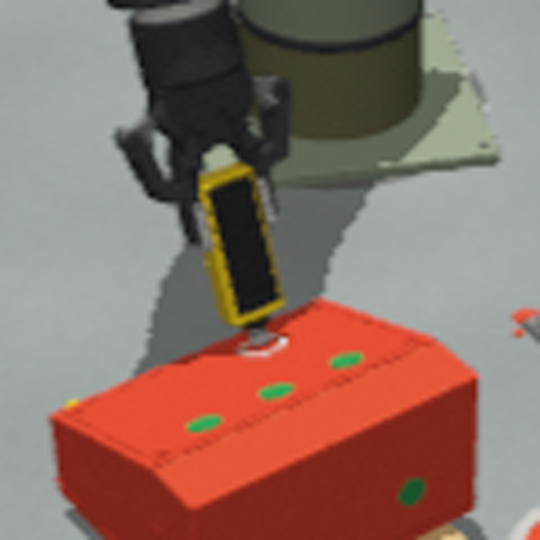

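```bash
python3 -m creep '[{"claw":-1,"x":0,"y":0,"z":0.1,"rx":0,"ry":0,"rz":0},{"claw":-1,"x":0,"y":0,"z":0.15,"rx":0,"ry":0,"rz":0},{"claw":-1,"x":0,"y":0,"z":0.2,"rx":0,"ry":0,"rz":0},{"claw":-1,"x":0,"y":0,"z":0.2,"rx":0,"ry":0,"rz":0},{"claw":-1,"x":0,"y":0,"z":0.2,"rx":0,"ry":0,"rz":0}]'
python3 chk.py c
python3 -m creep '[{"claw":-1,"x":0,"y":0,"z":0.05,"rx":0,"ry":0,"rz":0},{"claw":-1,"x":0,"y":0,"z":0.1,"rx":0,"ry":0,"rz":0},{"claw":-1,"x":0,"y":0,"z":0.15,"rx":0,"ry":0,"rz":0},{"claw":-1,"x":0,"y":0,"z":0.15,"rx":0,"ry":0,"rz":0},{"claw":-1,"x":0,"y":0,"z":0.15,"rx":0,"ry":0,"rz":0}]'
python3 chk.py d
```

```text
time: 8.83
tool_pos: [466.5, -152.1, 187.5]
tool_rot: [[0.413, -0.856, 0.312], [-0.911, -0.388, 0.142], [-0.0, -0.343, -0.939]]
ft_force: [-0.9, 0.5, -2.3]
opening: 45.5
t 9.1333 Faxial [1.9 1.1 2.  1.6 2.1 1.7] 1.74 pos [ 466.55 -152.13  187.53] along n -83.2 off [0.68 0.71] tilt tool [-4.e-04 -8.e-04  1.e+00] open 45.3
time: 9.55
tool_pos: [467.0, -151.9, 186.1]
tool_rot: [[0.413, -0.856, 0.312], [-0.911, -0.388, 0.142], [-0.0, -0.343, -0.939]]
ft_force: [-0.3, -0.4, -0.1]
opening: 45.3
t 9.85 Faxial [-0.5  0.1  0.2 -0.  -0.3 -0.3] -0.14 pos [ 467.   -151.91  186.14] along n -81.71 off [0.67 0.71] tilt tool [-4.e-04 -8.e-04  1.e+00] open 45.3
```

```bash
python3 - <<'E'
from h import *
import cv2
for n,(x0,y0,x1,y1),f in(("scene",(255,160,305,200),12),("top",(340,215,400,260),10)):
    i=optics.grab_frame(n)[:,:,::-1]
    cv2.imwrite(f"pics/e_{n}.png",cv2.resize(i[y0:y1,x0:x1],None,fx=f,fy=f,interpolation=cv2.INTER_CUBIC))
E
```

```text
(no output)
```

View pics/e_scene.png

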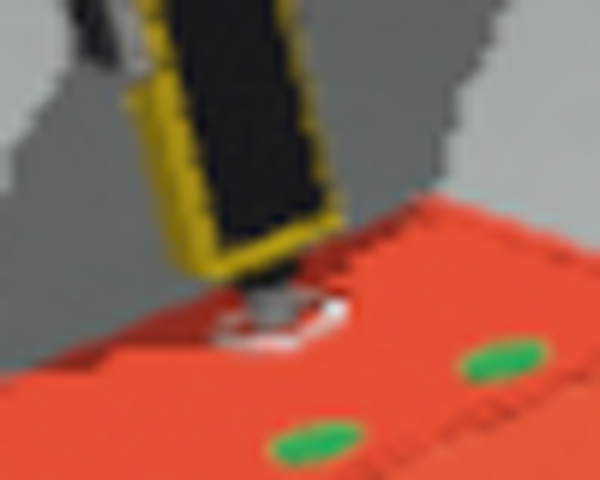

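View pics/w_d.png

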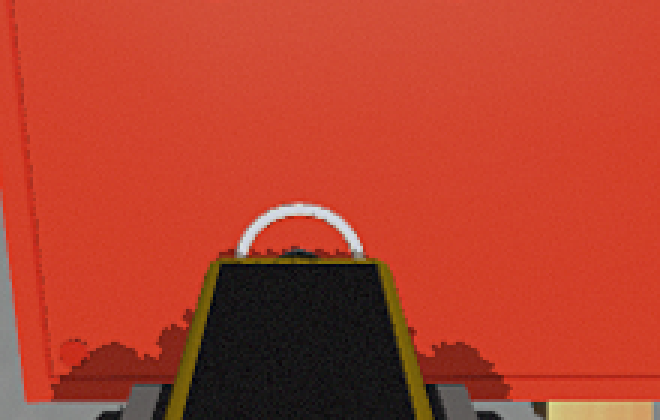

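View pics/e_top.png

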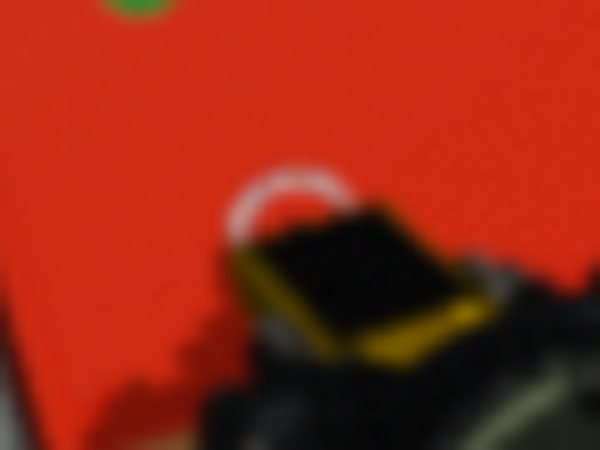

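```bash
python3 - <<'E'
from h import *
s=readout.observe();C=np.array(s["tool_rot"]);tp=np.array(s["tool_pos"])
g=lambda q:tp+C@np.array(q,float)
t=np.linspace(0,2*np.pi,73)
for n in("scene","wrist","top"):
    c=optics.calibration(n)
    # ring centred at tip: extents
    r=np.array([proj(g([18*np.cos(a),18*np.sin(a),81.7]),c)[0] for a in t]);p=np.array([proj(g([7*np.cos(a),7*np.sin(a),81.7]),c)[0] for a in t])
    k=np.array([proj(g([11*np.cos(a),11*np.sin(a),68]),c)[0] for a in t])
    print(n,"ring",r.min(0).round(1),r.max(0).round(1),"probe",p.min(0).round(1),p.max(0).round(1),"collar",k.min(0).round(1),k.max(0).round(1),"1mm x,y:",(proj(g([1,0,82]),c)-proj(g([0,0,82]),c)).round(2),(proj(g([0,1,82]),c)-proj(g([0,0,82]),c)).round(2),"frontedge",proj(g([0,-13,60]),c).round(1))
E
```

```text
scene ring [272.3 184.3] [282.8 188.8] probe [275.5 185.7] [279.6 187.4] collar [273.4 181.5] [279.9 184.2] 1mm x,y: [[-0.25  0.11]] [[-0.15 -0.06]] frontedge [[278.1 181.4]]
wrist ring [296.5 187.5] [339.6 228. ] probe [309.7 200.3] [326.4 216. ] collar [304.1 201.1] [331.9 227. ] 1mm x,y: [[1.2 0. ]] [[0.   1.12]] frontedge [[317.9 202.1]]
top ring [363.3 232.1] [376.2 245. ] probe [367.2 236.1] [372.3 241.1] collar [366.9 235.8] [375.  243.8] 1mm x,y: [[ 0.35 -0.11]] [[0.1  0.34]] frontedge [[370.4 236. ]]
```

```bash
python3 -m creep '[{"claw":-1,"x":0,"y":0,"z":0.05,"rx":0,"ry":0,"rz":0},{"claw":-1,"x":0,"y":0,"z":0.1,"rx":0,"ry":0,"rz":0},{"claw":-1,"x":0,"y":0,"z":0.15,"rx":0,"ry":0,"rz":0},{"claw":-1,"x":0,"y":0,"z":0.2,"rx":0,"ry":0,"rz":0},{"claw":-1,"x":0,"y":0,"z":0.25,"rx":0,"ry":0,"rz":0},{"claw":-1,"x":0,"y":0,"z":0.25,"rx":0,"ry":0,"rz":0},{"claw":-1,"x":0,"y":0,"z":0.25,"rx":0,"ry":0,"rz":0},{"claw":-1,"x":0,"y":0,"z":0.25,"rx":0,"ry":0,"rz":0},{"claw":-1,"x":0,"y":0,"z":0.25,"rx":0,"ry":0,"rz":0},{"claw":-1,"x":0,"y":0,"z":0.25,"rx":0,"ry":0,"rz":0}]'
python3 chk.py f
```

```text
time: 10.78
tool_pos: [467.8, -151.6, 183.8]
tool_rot: [[0.413, -0.856, 0.312], [-0.911, -0.388, 0.142], [-0.0, -0.343, -0.939]]
ft_force: [-2.1, -1.0, 1.8]
opening: 45.5
t 11.0833 Faxial [-3.  -2.4 -3.1 -3.1 -3.7 -2.4] -2.94 pos [ 467.8  -151.57  183.78] along n -79.2 off [0.69 0.7 ] tilt tool [-4.e-04 -8.e-04  1.e+00] open 45.4
```

```bash
python3 -m creep '[{"claw":-1,"x":0,"y":0,"z":0.05,"rx":0,"ry":0,"rz":0},{"claw":-1,"x":0,"y":0,"z":0.1,"rx":0,"ry":0,"rz":0},{"claw":-1,"x":0,"y":0,"z":0.1,"rx":0,"ry":0,"rz":0},{"claw":-1,"x":0,"y":0,"z":0.1,"rx":0,"ry":0,"rz":0},{"claw":-1,"x":0,"y":0,"z":0.1,"rx":0,"ry":0,"rz":0},{"claw":-1,"x":0,"y":0,"z":0.1,"rx":0,"ry":0,"rz":0},{"claw":-1,"x":0,"y":0,"z":0.1,"rx":0,"ry":0,"rz":0},{"claw":-1,"x":0,"y":0,"z":0.1,"rx":0,"ry":0,"rz":0}]'
python3 chk.py g; python3 chk.py h
```

```text
time: 11.75
tool_pos: [468.1, -151.4, 182.8]
tool_rot: [[0.413, -0.856, 0.312], [-0.911, -0.388, 0.142], [-0.0, -0.343, -0.939]]
ft_force: [-2.9, 0.5, 2.4]
opening: 45.8
t 12.05 Faxial [-4.6 -3.4 -4.3 -4.4 -3.4 -3.5] -3.93 pos [ 468.11 -151.41  182.83] along n -78.19 off [0.67 0.71] tilt tool [-4.e-04 -8.e-04  1.e+00] open 45.4
t 12.35 Faxial [-3.2 -4.1 -3.8 -3.  -4.4 -3.6] -3.68 pos [ 468.11 -151.43  182.83] along n -78.19 off [0.68 0.72] tilt tool [-4.e-04 -8.e-04  1.e+00] open 45.5
```

View pics/w_h.png

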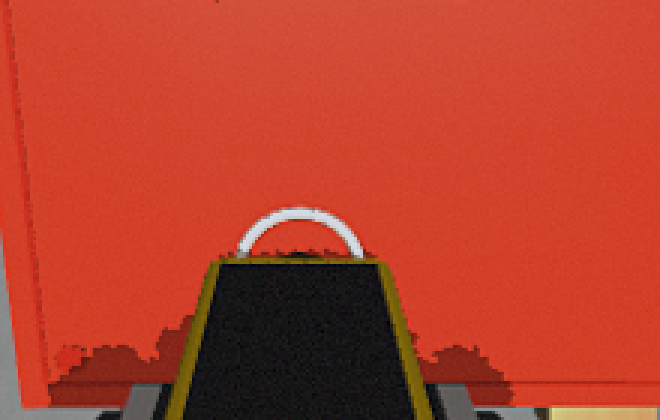

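View pics/s_h.png

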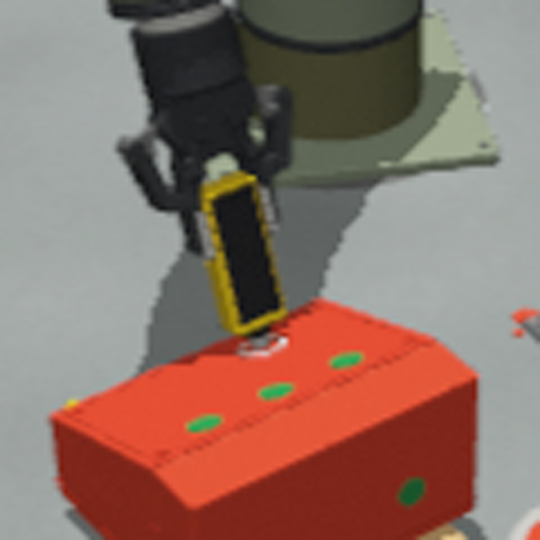

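```bash
python3 -c "
from station import ticket
print(ticket.job_done())"
```

```text
the job is handed in; nothing more can be done
None
```

I took the gauge out of the larger grey holder and set its probe down inside the white ring, square to the sloping face. It was pressed about half way in and held steady in the gripper when I handed the job in at about 12.4 s.

**Press depth:** my last force readings gave about 5.9 N on the probe, after taking off the gauge's own weight. The gauge travelled about 3.8 mm past first contact. Both agree with about half way in (6 N, 4 mm).

**Squareness and hold:** the tool axis was within 0.1° of the normal I estimated for the face. One looser fit of the console from the wrist camera differed by about 0.9°. The opening stayed at 45.4 mm and the pose did not change between the last two checks.

**Position in the ring:** the cameras disagree slightly on how well the probe is centred.
- The wrist view shows it centred sideways and about 1 mm downslope.
- The top view suggests it is about 1–2 mm off centre.
- The scene view suggests about 3–4 mm, but each pixel there covers about 3 mm.

All of these are inside the 8 mm margin to the ring's inner edge. I did not lift and re-centre it, to avoid touching the soft paint twice.

**Other things on the bench:** no reading showed contact with anything except the gauge, the holder and the ring. I made no separate final check that the other items were still in place.

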